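# Clear and crack open the sticky dry box

### The job

The cup and the beaker have been left on the lid of the dry box where the dye jars are kept: clear them off by nesting the set in size order on the bench - the cup inside the bowl, the beaker inside the cup, each set in gently, not dropped. Then take the lid by its bow handle, pull it free of the sticky gasket without letting it fly up, and finish holding it by the handle, steady, about two fingers (3 cm) open at the front edge, so that a colleague can slip a fresh sachet in; do not let go. Leave the bowl standing on the bench and the other things where they are.

Things in the scene. Friction and masses are not known exactly. Their poses are not given: they have to be found in the camera images.
- bowl: white porcelain dye bowl, the widest of three, loose on the bench left or right of the dry box. 108 mm across the rim, 72 mm across the foot, 40 mm high, wall 4 mm, inner floor 5 mm above its underside (about 70 mm across inside at the floor). Origin: centre of its underside, z up. 0.3 kg
- cup: white porcelain dye cup, the middle one, starts upright on the dry box's lid. 66 mm across over its upper 20 mm (upright sides), 52 mm at the foot, 50 mm high, wall 4 mm (mouth 58 mm), inner floor 5 mm above its underside. Origin: centre of its underside, z up its axis. 0.14 kg
- beaker: narrow white porcelain beaker, the smallest across but the tallest, starts upright on the lid beside the cup (either side). 46 mm across over its upper 26 mm, 36 mm at the foot, 62 mm high, wall 3 mm. Origin: centre of its underside, z up its axis. 0.09 kg. Standing inside the cup, its rim is 17 mm above the cup's rim; the cup inside the bowl stands 15 mm above the bowl's rim
- dry_box: airtight box for dye jars, fixed to the bench: clear tub 220 deep (x) x 260 wide (y) x 90 mm, with a hinged grey lid whose flat top is 104 mm above the bench and which reaches 232 mm towards the robot from the hinge. Origin: centre of its underside; its -x side is the front (faces the robot, turned by up to 0.25 rad). Hinge line along its y axis, at x = +114 mm, z = 92 mm in this frame
- lid_angle (a joint): opening angle of the dry box's lid in rad; 0 shut, grows as the front edge rises (1 cm at the front edge is 0.043 rad). The gasket sticks: it takes roughly 8 to 18 N straight up at the handle to get through the first 6 mm, then it lets go suddenly and only the lid's own weight (about 3 N at the handle) remains, which shuts the lid again if let go
- lid: the dry box's flat grey plastic lid, 234 x 272 mm, 12 mm thick, 0.45 kg with its handle. Origin: on the hinge line; x points away from the robot, so the lid reaches to x = -232 mm; its top is 12 mm above the origin
- handle (a point): steel bow handle on the lid near its front edge: round bar 12 mm thick lying along the handle's y axis, straight for 78 mm between two posts (90 mm apart). Origin: middle of the bar, on its axis, 36 mm above the lid's top (30 mm free below the bar), 205 mm from the hinge line; x points to the hinge, z away from the lid
- lid_front (a point): middle of the lid's front edge, at its underside, 232 mm from the hinge line; 92 mm above the bench when shut
- tin: flat round aluminium tin, 98 mm across, 40 mm high, on the other side of the dry box from the bowl; bystander. Origin: centre of its underside
- squeeze_bottle: white squeeze bottle with a thin nozzle, 48 mm across, 138 mm high, behind on the left; bystander. Origin: centre of its underside
- jar: glass jar with white cap, 60 mm across, 75 mm high, behind on the right; bystander. Origin: centre of its underside
- flat_brush: brush 170 mm long lying far right on the bench, handle towards the robot; bystander

How it is judged:
By the outcome, as a careful person would: the job done as asked, in the order asked, and still so for the second after the job is handed in, while the arm keeps its last pose, push and grip.
It also fails if it takes over 69 s, if anything falls off the work surface, if the arm or the gripper's body presses on something with over 40 N, if the wrist force passes 120 N, or if a joint passes its speed limit or range.

### The arm

A 6-joint arm with a two-finger parallel gripper is mounted at the origin on the work surface. World frame = base frame: x ahead of the robot, y to its left, z up, the work surface at z = 0. Lengths are in m, angles in rad, forces in N, time in s.
With the tool pointing down it reaches from about 0.375 to 0.9 m from the base axis. Payload 3.1 kg.
Tool frame: the origin (TCP) lies on the centre line of the jaws, within the pads' length; the fingertips stand 8 mm ahead of it and the grasp point (between the pads) lies 11 mm behind it; z points along the fingers, y is the line along which they close (so a half turn about z gives the same grasp; the last joint's range is limited). The gripper opens to 87 mm and grips with 3 to 60 N. Pads are 19 mm wide; open, the fingers measure 117 mm over their backs; the gripper's body (75 mm by 190 mm) begins 51 mm behind the grasp point.
Start: joints at [-1.452, 0.527, 1.433, -0, 1.181, -0.178], TCP at [0.183, -0.598, 0.231] pointing down, gripper open.
Joint ranges: [-3.08, 3.08], [-0.75, 2.2], [0.22, 2.44], [-1.43, 4.57], [0, 2.65], [-2.85, 2.85]. Speed limits (rad/s): [2.79, 2.79, 3.14, 3.14, 3.14, 3.14].

### API

Orientations are given as a unit quaternion [x, y, z, w].
In Python, from rig import robot gives the robot as it stands. The module is installed in compiled form; this text tells all that it offers.
- The arm moves only by the tool send_rows, never from a script. Its argument "increments" is one flat list of numbers, 7 for each row, row after row: the turn, a rotation vector about the world's x, y, z in rad, then the shift along the world's x, y, z in cm, then the opening, from 0 (shut) to 1 (fully open). A call has 1 to 20 rows; each row shifts and turns the commanded pose from where the row before left it; what a row does not reach is not made up. A row lasts 1/12 s, in which the tool goes at most 41.7 mm and 7.16 degrees, less where a joint would pass 70% of its speed; a pose out of reach is approached as far as the arm can. A call is refused whole if a number of a shift passes 4.17 or a number of a turn 0.125, either way. A call with a gripper value outside its range is refused whole. The fingers move at their own pace and stop on an object; "newtons" is the grip in N (left out, the last holds). Time passes only in rows, so rows that do not move let the fingers close. It gives the time, the measured TCP pose, the force, the opening and the grip force at its end, in the units of the state.
- robot.get_obs(): the state, without advancing time (a new reading comes with each control period).
- robot.camera(name): name is "scene" or "top"; returns a dict with "image" (384x512x3 uint8, red, green, blue), "range_z" (384x512 float32, m along the optical axis (not along the pixel's ray), 0 where there is no reading), "fx", "fy", "cx", "cy" (pixels), "dist_coeffs" ([k1, k2, p1, p2, k3] as OpenCV has them; the pictures are not rectified), "R" (3x3) and "t" (3): a world point X has camera coordinates R X + t. Camera axes: x right, y down, z forward; pixel columns grow to the right and rows downward; lengths in m; the calibration is good to about 2 mm. A picture is of the moment at which its call begins.
- robot.hand_in(): hands the job in; it is judged then, once.
The state is a dict: "time": time; "q": joint angles; "joint_velocities": joint speeds; "joint_torque": joint torques, N m; "position": TCP position; "tool_rot": TCP orientation; "ft_force": force on the tool from outside, world axes, zero at the start; "moment": the same for the moment, N m; "grip_width": finger opening in m; "grip_force": force on a finger pad.
Only numpy, scipy, OpenCV 4.12 (cv2) and the standard library are available. Lean on these libraries where they do the work, as an engineer would, in place of code of your own. Each camera call takes 0.05 s, during which the arm holds its last target. There are 200 camera calls.

## Working session

There is one attempt and no reset: what is moved stays moved. The work goes in short steps, Python scripts to look and compute and a tool call to move; the robot and the scene stay as the last step left them, time stands still between calls to the robot, and variables do not carry over. Pictures are saved under pics/ and viewed, at most 10 in all, crops included, and the job is handed in when it is done.

Besides the shell and the picture viewer there is one more tool, called after "Call:" by a JSON object that holds its "name" and its "arguments". send_rows: Moves the arm, as the interface text tells. Its arguments: {"type":"object","properties":{"increments":{"type":"array"},"newtons":{"type":"number"}},"required":["increments"]}

```bash
mkdir -p pics
cat > h.py <<'E'
import numpy as np, cv2
from rig import robot
def save(n,f,crop=None,s=1):
    c=robot.camera(n); im=c["image"][:,:,::-1]
    if crop: u0,v0,u1,v1=crop; im=im[v0:v1,u0:u1]
    cv2.imwrite("pics/"+f,cv2.resize(im,None,fx=s,fy=s,interpolation=cv2.INTER_CUBIC)); np.savez(n+".npz",**c); return c
def ray(c,u,v):
    K=np.array([[c["fx"],0,c["cx"]],[0,c["fy"],c["cy"]],[0,0,1]],float)
    p=cv2.undistortPoints(np.array([[[u,v]]],float),K,np.array(c["dist_coeffs"],float))[0,0]
    return np.array([p[0],p[1],1.])
def atz(c,u,v,z):
    R=np.array(c["R"]);o=-R.T@np.array(c["t"]);d=R.T@ray(c,u,v); return o+d*(z-o[2])/d[2]
def cloud(c):
    K=np.array([[c["fx"],0,c["cx"]],[0,c["fy"],c["cy"]],[0,0,1]],float)
    h,w=c["range_z"].shape;u,v=np.meshgrid(np.arange(w),np.arange(h))
    p=cv2.undistortPoints(np.stack([u,v],-1).reshape(-1,1,2).astype(float),K,np.array(c["dist_coeffs"],float))[:,0]
    z=c["range_z"].reshape(-1,1); X=np.hstack([p,np.ones_like(z)])*z
    W=(X-np.array(c["t"]))@np.array(c["R"]); W[z[:,0]==0]=np.nan
    return W.reshape(h,w,3)
E
python3 - <<'E'
from h import *
for n in("top","scene"):
    c=save(n,n+"1.png",s=1.5); R=np.array(c["R"]);print(n,-R.T@c["t"],c["fx"],R.round(2).tolist())
print(robot.get_obs())
E
```

```text
top [ 0.46633529 -0.05536229  0.96516108] 356.76609410205185 [[-0.02, -1.0, 0.01], [-0.99, 0.02, -0.16], [0.16, -0.01, -0.99]]
scene [ 1.06865697 -0.76109209  1.17529047] 446.41638043015286 [[0.84, 0.54, -0.01], [0.42, -0.66, -0.62], [-0.35, 0.52, -0.78]]
{'time': 0.1, 'q': array([-1.45251165e+00,  5.28396201e-01,  1.43375168e+00,  1.67190781e-05,
        1.18138210e+00, -1.78478981e-01]), 'joint_velocities': array([-0.0006196 , -0.00255353, -0.00232934,  0.00150943, -0.00170451,
       -0.00111966]), 'joint_torque': array([ 5.00189471e-04, -4.40985560e+01, -1.77150965e+01,  6.34885579e-02,
        5.34145476e-02, -4.54253313e-05]), 'position': array([ 0.18273684, -0.59703363,  0.22966248]), 'tool_rot': array([ 9.89011606e-01,  1.47834721e-01,  3.68766813e-05, -9.67991344e-04]), 'ft_force': array([ 0.98731732,  0.85308791, -0.22412624]), 'moment': array([-6.32992005e-03, -1.81463861e-05, -2.81084269e-02]), 'grip_force': 0.0, 'grip_width': 0.0867916642719706}
```

View pics/top1.png

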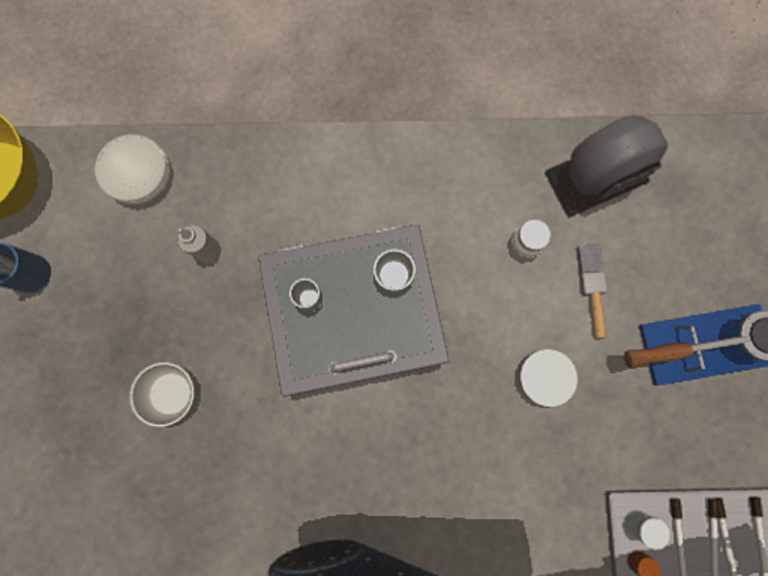

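View pics/scene1.png

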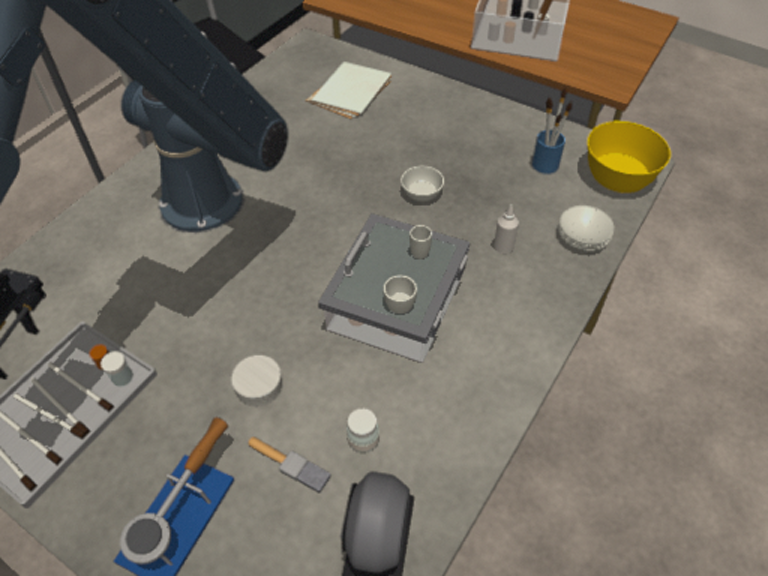

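The top view (picture px, 1.5x) shows the bowl at (163,394), the cup at (394,270), the beaker at (305,293) and the handle bar from (335,367) to (393,358). The tin is at (548,378).

Run:
```python
from h import *
c=dict(np.load("top.npz"));W=cloud(c)
from scipy.optimize import least_squares
def rim(name,u,v,r,zr,R):
    p=atz(c,u/1.5,v/1.5,zr)
    d=np.hypot(W[...,0]-p[0],W[...,1]-p[1])
    m=(d<R+.012)&(abs(W[...,2]-zr)<.006)
    P=W[m]; f=least_squares(lambda q:np.hypot(P[:,0]-q[0],P[:,1]-q[1])-(R-.002),p[:2],loss="soft_l1",f_scale=.002)
    print(name,"px",p.round(4),"fit",f.x.round(4),m.sum(),P[:,2].mean())
rim("bowl",163,394,0,.040,.054);rim("cup",394,270,0,.154,.033);rim("beaker",305,293,0,.166,.023)
rim("tin",548,378,0,.04,.049)
a=atz(c,335/1.5,367/1.5,.14);b=atz(c,393/1.5,358/1.5,.14);print(a,b)
H=W[(abs(W[...,2]-.143)<.008)&(W[...,0]<max(a[0],b[0])+.03)&(W[...,0]>.3)&(abs(W[...,1]-a[1]/2-b[1]/2)<.07)]
print(len(H),H.mean(0),H.min(0),H.max(0)); q=H[:,:2]-H[:,:2].mean(0);print(np.linalg.svd(q)[2][0])
for u,v in((282,394),(447,361),(418,226),(260,255)):print(atz(c,u/1.5,v/1.5,.104).round(4))
print("lid z",np.nanmedian(W[190:230,215:265,2]))
```

```text
bowl px [0.4535 0.3204 0.04  ] fit [0.454  0.3222] 263 0.03809861399429129
cup px [ 0.636  -0.0726  0.154 ] fit [ 0.637  -0.0723] 159 0.15316091252900438
beaker px [0.6007 0.0629 0.166 ] fit [0.6011 0.0647] 95 0.1643780879149185
tin px [ 0.4662 -0.3341  0.04  ] fit [ 0.4681 -0.3341] 1147 0.04004598708526751
[0.4896141  0.02059456 0.14      ] [ 0.50139229 -0.06825927  0.14      ]
225 [ 0.497286   -0.01994528  0.14349952] [ 0.48433444 -0.06844851  0.1360988 ] [0.51005765 0.02846534 0.14982572]
[ 0.1807223  -0.98353416]
[0.4502 0.1077 0.104 ]
[ 0.4964 -0.155   0.104 ]
[ 0.7205 -0.1154  0.104 ]
[0.676  0.1463 0.104 ]
lid z 0.10400911886351596
```

Call:
{"name": "send_rows", "arguments": {"increments": [0,0,0,2.27,2.63,0.2,1,0,0,0,2.27,2.63,0.2,1,0,0,0,2.27,2.63,0.2,1,0,0,0,2.27,2.63,0.2,1,0,0,0,2.27,2.63,0.2,1,0,0,0,2.27,2.63,0.2,1,0,0,0,2.27,2.63,0.2,1,0,0,0,2.27,2.63,0.2,1,0,0,0,2.27,2.63,0.2,1,0,0,0,2.27,2.63,0.2,1,0,0,0,2.27,2.63,0,1,0,0,0,2.27,2.63,0,1,0,0,0,2.27,2.63,0,1,0,0,0,2.27,2.63,0,1,0,0,0,2.27,2.63,0,1,0,0,0,2.27,2.63,0,1,0,0,0,2.27,2.63,0,1,0,0,0,2.27,2.63,0,1,0,0,0,2.27,2.63,0,1,0,0,0,2.27,2.63,0,1], "newtons": 15}}

```text
time: 1.77
position: [0.6374, -0.07, 0.25]
tool_rot: [0.989, 0.148, -0.001, -0.0]
ft_force: [0.2, -1.0, 0.3]
grip_width: 0.0873
grip_force: 0.0
```

Call:
{"name": "send_rows", "arguments": {"increments": [0,0,0,0,-0.25,-1.5,1,0,0,0,0,0,-1.5,1,0,0,0,0,0,-1.5,1,0,0,0,0,0,-1.5,1,0,0,0,0,0,-1.5,1,0,0,0,0,0,-1.4,1,0,0,0,0,0,-1,1,0,0,0,0,0,0,1,0,0,0,0,0,0,0,0,0,0,0,0,0,0,0,0,0,0,0,0,0,0,0,0,0,0,0,0,0,0,0,0,0,0,0,0,0,0,0,0,0,0,0,0,0,0,0,0,0], "newtons": 15}}

```text
time: 3.02
position: [0.6372, -0.0739, 0.1525]
tool_rot: [0.989, 0.148, 0.001, 0.0]
ft_force: [-0.8, 1.5, 4.7]
grip_width: 0.066
grip_force: 15.0
```

Call:
{"name": "send_rows", "arguments": {"increments": [0,0,0,0,0,0.5,0,0,0,0,0,0,1.5,0,0,0,0,0,0,2,0,0,0,0,0,0,2,0,0,0,0,-0.5,1,2,0,0,0,0,-1.3,2.85,0.5,0,0,0,0,-1.3,2.85,0,0,0,0,0,-1.3,2.85,0,0,0,0,0,-1.3,2.85,0,0,0,0,0,-1.3,2.85,0,0,0,0,0,-1.3,2.85,0,0,0,0,0,-1.3,2.85,0,0,0,0,0,-1.3,2.85,0,0,0,0,0,-1.3,2.85,0,0,0,0,0,-1.3,2.85,0,0,0,0,0,-1.3,2.85,0,0,0,0,0,-1.3,2.85,0,0,0,0,0,-1.2,2.85,-1,0,0,0,0,-1,1.5,-2,0,0,0,0,0,0,-2,0]}}

```text
time: 4.68
position: [0.4519, 0.3244, 0.1866]
tool_rot: [0.989, 0.15, 0.001, -0.001]
ft_force: [-0.4, -0.0, -2.7]
grip_width: 0.0663
grip_force: 15.0
```

Call:
{"name": "send_rows", "arguments": {"increments": [0,0,0,0,0,-2,0,0,0,0,0,0,-2,0,0,0,0,0,0,0,0]}}

```text
time: 4.93
position: [0.451, 0.32, 0.1428]
tool_rot: [0.989, 0.148, -0.004, 0.001]
ft_force: [-0.3, -1.5, -1.4]
grip_width: 0.066
grip_force: 15.0
```

Run:
```python
from h import *
save("scene","s2.png",(220,60,380,220),3.5); save("top","t2.png",(40,200,200,360),3.5)
print(robot.get_obs()["position"],robot.get_obs()["ft_force"])
```

```text
[0.45346753 0.32096379 0.14601188] [-0.23551882 -0.07228836 -2.35579518]
```

View pics/s2.png

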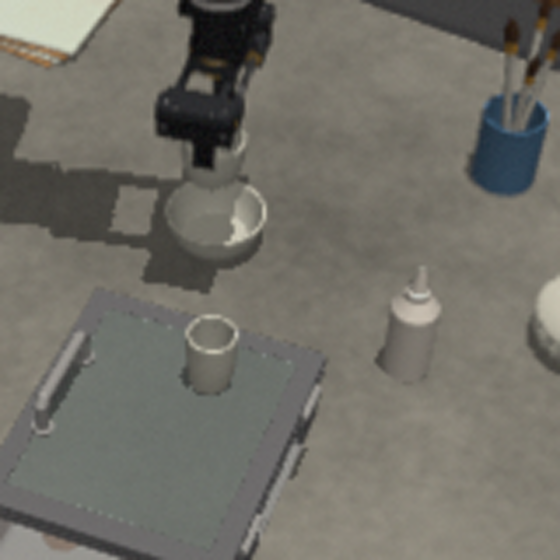

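The cup hangs centred over the bowl in the crop (cup about (212,165), bowl (215,215)), and the beaker is untouched.

Call:
{"name": "send_rows", "arguments": {"increments": [0,0,0,0.05,0.05,-1,0,0,0,0,0,0,-1.5,0,0,0,0,0,0,-1.5,0,0,0,0,0,0,-1.5,0,0,0,0,0,0,-1.2,0,0,0,0,0,0,-0.8,0,0,0,0,0,0,-0.6,0,0,0,0,0,0,-0.3,0,0,0,0,0,0,0,0,0,0,0,0,0,0,0]}}

```text
time: 5.87
position: [0.4548, 0.3221, 0.063]
tool_rot: [0.989, 0.148, 0.001, -0.0]
ft_force: [0.4, -0.1, -1.9]
grip_width: 0.066
grip_force: 15.0
```

Run:
```python
from h import *
o=robot.get_obs();print(o["position"],o["ft_force"])
```

```text
[0.45480206 0.32205374 0.06301917] [ 0.3908876  -0.07374021 -1.88794286]
```

Call:
{"name": "send_rows", "arguments": {"increments": [0,0,0,0,0,-0.2,0,0,0,0,0,0,-0.2,0,0,0,0,0,0,-0.1,0,0,0,0,0,0,-0.1,0,0,0,0,0,0,0,0,0,0,0,0,0,0,0]}}

```text
time: 6.37
position: [0.4543, 0.3219, 0.0565]
tool_rot: [0.989, 0.148, -0.0, 0.0]
ft_force: [0.2, -0.1, -1.3]
grip_width: 0.0663
grip_force: 15.0
```

Call:
{"name": "send_rows", "arguments": {"increments": [0,0,0,0,0,-0.1,0,0,0,0,0,0,0,0,0,0,0,0,0,0,0]}}

```text
time: 6.62
position: [0.4543, 0.3218, 0.0555]
tool_rot: [0.989, 0.148, -0.0, 0.0]
ft_force: [-0.1, 0.2, -1.4]
grip_width: 0.0659
grip_force: 15.0
```

Call:
{"name": "send_rows", "arguments": {"increments": [0,0,0,0,0,-0.1,0,0,0,0,0,0,0,0,0,0,0,0,0,0,0]}}

```text
time: 6.87
position: [0.4543, 0.3218, 0.0545]
tool_rot: [0.989, 0.148, -0.0, 0.0]
ft_force: [-0.1, -0.3, -2.5]
grip_width: 0.0658
grip_force: 15.0
```

Call:
{"name": "send_rows", "arguments": {"increments": [0,0,0,0,0,-0.1,0,0,0,0,0,0,0,0,0,0,0,0,0,0,0]}}

```text
time: 7.12
position: [0.4545, 0.3219, 0.0536]
tool_rot: [0.989, 0.148, 0.0, -0.0]
ft_force: [-0.2, 0.6, -0.7]
grip_width: 0.0664
grip_force: 15.0
```

Call:
{"name": "send_rows", "arguments": {"increments": [0,0,0,0,0,-0.1,0,0,0,0,0,0,0,0,0,0,0,0,0,0,0]}}

```text
time: 7.37
position: [0.4545, 0.3219, 0.0535]
tool_rot: [0.989, 0.148, 0.0, -0.0]
ft_force: [-0.8, -0.9, 5.4]
grip_width: 0.0661
grip_force: 15.0
```

Call:
{"name": "send_rows", "arguments": {"increments": [0,0,0,0,0,0,0.8,0,0,0,0,0,0,0.9,0,0,0,0,0,0,1,0,0,0,0,0,0,1,0,0,0,0,0,0.5,1,0,0,0,0,0,1.5,1,0,0,0,0,0,3,1,0,0,0,0,0,4,1,0,0,0,0,0,4,1,0,0,0,0.5,-1,3.5,1,0,0,0,1.5,-2.7,2,1,0,0,0,1.8,-3.2,0,1,0,0,0,1.8,-3.2,0,1,0,0,0,1.8,-3.2,0,1,0,0,0,1.8,-3.2,0,1,0,0,0,1.8,-3.2,0,1,0,0,0,1.8,-3.2,0,1,0,0,0,1.8,-3,0,1,0,0,0,1.8,-2.8,0,1,0,0,0,0,0,0,1]}}

```text
time: 9.03
position: [0.6223, 0.0288, 0.2378]
tool_rot: [0.989, 0.145, 0.002, 0.002]
ft_force: [0.6, -0.2, 0.4]
grip_width: 0.0871
grip_force: 0.0
```

Run:
```python
from h import *
from scipy.optimize import least_squares
c=save("top","t3.png",(60,130,220,300),3.5);W=cloud(c)
for n,p,zr,R in(("bowl",(.454,.3217),.04,.054),("cup",(.4545,.3219),.055,.033)):
    d=np.hypot(W[...,0]-p[0],W[...,1]-p[1]); P=W[(d<R+.01)&(d>R-.014)&(abs(W[...,2]-zr)<.006)]
    f=least_squares(lambda q:np.hypot(P[:,0]-q[0],P[:,1]-q[1])-(R-.002),p,loss="soft_l1",f_scale=.002);print(n,f.x,len(P),P[:,2].mean())
print(robot.get_obs()["position"])
```

```text
bowl [0.4529506 0.3218856] 50 0.037842179946696065
cup [0.4545 0.3219] 0 nan
[0.62004391 0.03163616 0.237509  ]<stdin>:6: RuntimeWarning: Mean of empty slice.
  ret = ret.dtype.type(ret / rcount)
```

View pics/t3.png

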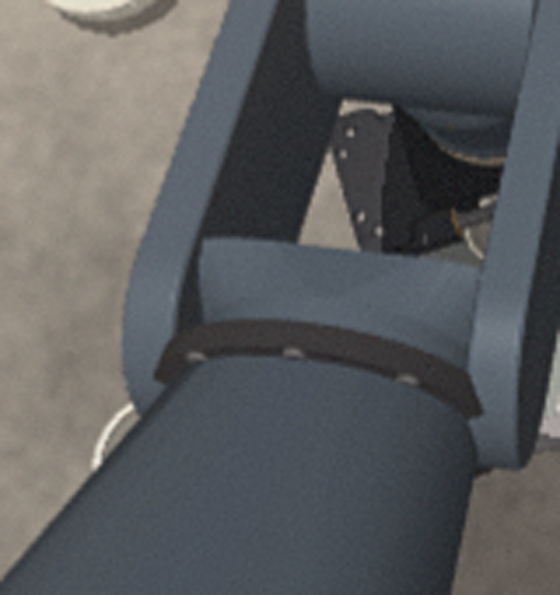

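The arm hides the bowl here (only a rim arc at (110,440)); I'll check with the scene camera later. I overshot slightly, so I'll correct and descend on the beaker.

Call:
{"name": "send_rows", "arguments": {"increments": [0,0,0,-0.95,1.65,0,1,0,0,0,-0.95,1.65,0,1,0,0,0,0,0,0,1,0,0,0,0,0,-1.5,1,0,0,0,0,0,-1.5,1,0,0,0,0,0,-1.5,1,0,0,0,0,0,-1.5,1,0,0,0,0,0,-1,1,0,0,0,0,0,-0.5,1,0,0,0,0,0,0,0.7,0,0,0,0,0,0,0.6,0,0,0,0,0,0,0.4,0,0,0,0,0,0,0.3,0,0,0,0,0,0,0.3,0,0,0,0,0,0,0,0,0,0,0,0,0,0,0,0,0,0,0,0,0], "newtons": 10}}

```text
time: 10.5
position: [0.5996, 0.0677, 0.1629]
tool_rot: [0.989, 0.148, 0.0, 0.0]
ft_force: [-0.5, -0.9, 0.3]
grip_width: 0.0457
grip_force: 10.0
```

Run:
```python
from h import *
o=robot.get_obs();print(o["position"],o["ft_force"],o["grip_width"])
save("scene","s4.png",(220,60,380,220),3.5)
```

```text
[0.59962721 0.0676532  0.16291462] [-0.46880025 -0.86923609  0.26540928] 0.045733033884390505
```

View pics/s4.png

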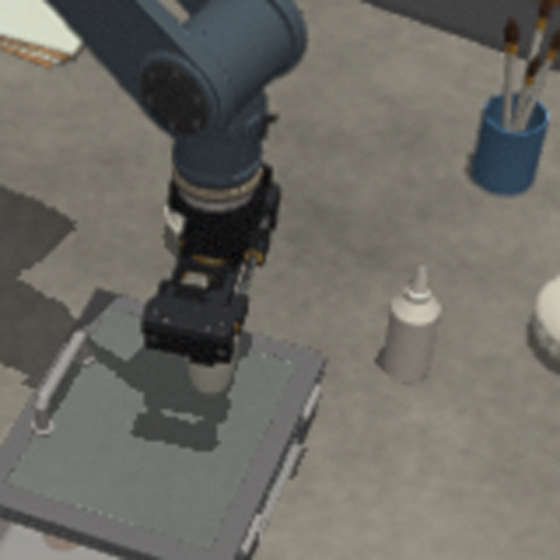

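The beaker is gripped (crop (212,378)); the bowl is hidden behind the wrist. I'll lift and swing right to get a clear view of the cup in the bowl.

Call:
{"name": "send_rows", "arguments": {"increments": [0,0,0,0,0,0.5,0,0,0,0,0,0,1.5,0,0,0,0,0,0,2.5,0,0,0,0,0,-0.5,3,0,0,0,0,0,-2,1.5,0,0,0,0,0,-3,0,0,0,0,0,0,-3,0,0,0,0,0,0,-3,0,0,0,0,0,0,-3,0,0,0,0,0,0,-2,0,0,0,0,0,0,0,0,0]}}

```text
time: 11.47
position: [0.5994, -0.1015, 0.2526]
tool_rot: [0.989, 0.146, 0.0, 0.001]
ft_force: [1.0, 0.2, -0.8]
grip_width: 0.0462
grip_force: 10.0
```

```bash
cat > m.py <<'E'
from h import *
from scipy.optimize import least_squares
import sys
for cam in("top","scene"):
  c=save(cam,sys.argv[1]+cam+".png",(60,210,160,310) if cam=="top" else (245,75,335,165),5);W=cloud(c)
  for n,p,zr,R in(("bowl",(.454,.3217),.04,.054),("cup",(.4545,.3219),.055,.033),("beaker",(.4545,.3219),.072,.023)):
    d=np.hypot(W[...,0]-p[0],W[...,1]-p[1]); P=W[(d<R+.01)&(d>R-.014)&(abs(W[...,2]-zr)<.006)]
    if len(P)<8: print(cam,n,len(P));continue
    f=least_squares(lambda q:np.hypot(P[:,0]-q[0],P[:,1]-q[1])-(R-.002),p,loss="soft_l1",f_scale=.002);print(cam,n,f.x.round(4),len(P),P[:,2].mean())
o=robot.get_obs();print(o["position"],o["ft_force"],o["grip_width"])
E
python3 m.py a5
```

```text
top bowl [0.4542 0.3223] 254 0.03820786740372561
top cup [0.4555 0.3188] 157 0.053336568495142025
top beaker 0
scene bowl [0.4559 0.3252] 107 0.039712336696913896
scene cup [0.4567 0.3217] 83 0.05382226407613349
scene beaker 0
[ 0.59895659 -0.09758409  0.2524338 ] [-0.14655852  0.57321882 -0.57148237] 0.0456318057968206
```

View pics/a5top.png

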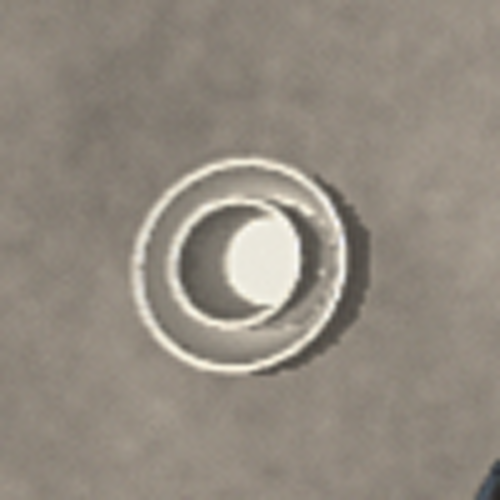

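The cup stands upright and centred in the bowl (crop: cup rim centre (235,263), bowl (240,266)).

Run:
```python
from h import *
c=dict(np.load("top.npz"));print(atz(c,60+235/5-.4,210+263/5-.4,.055),atz(c,60+240/5-.4,210+266/5-.4,.04))
```

```text
[0.4550096  0.31953285 0.055     ] [0.45326698 0.32312005 0.04      ]
```

Call:
{"name": "send_rows", "arguments": {"increments": [0,0,0,-0.5,1.5,0,0,0,0,0,-1,2.9,0,0,0,0,0,-1,2.9,0,0,0,0,0,-1,2.9,0,0,0,0,0,-1,2.9,0,0,0,0,0,-1,2.9,0,0,0,0,0,-1,2.9,0,0,0,0,0,-1,2.9,0,0,0,0,0,-1,2.9,0,0,0,0,0,-1,2.9,0,0,0,0,0,-1,2.9,0,0,0,0,0,-1,2.9,0,0,0,0,0,-1,2.9,0,0,0,0,0,-1,2.9,-1,0,0,0,0,-0.75,2,-2,0,0,0,0,-0.2,0.66,-2,0,0,0,0,0,0,-2,0,0,0,0,0,0,-2,0,0,0,0,0,0,-1,0,0,0,0,0,0,0,0]}}

```text
time: 13.23
position: [0.4513, 0.322, 0.1504]
tool_rot: [0.989, 0.149, -0.003, 0.001]
ft_force: [-0.8, -0.1, -1.0]
grip_width: 0.0458
grip_force: 10.0
```

Call:
{"name": "send_rows", "arguments": {"increments": [0,0,0,0,0,-0.5,0,0,0,0,0,0,0,0,0,0,0,0,0,0,0]}}

```text
time: 13.48
position: [0.4552, 0.3218, 0.1485]
tool_rot: [0.989, 0.148, 0.001, -0.0]
ft_force: [-0.2, -0.6, -1.0]
grip_width: 0.0458
grip_force: 10.0
```

Run:
```python
from h import *
save("scene","s6.png",(245,75,335,165),5)
print(robot.get_obs()["position"],robot.get_obs()["ft_force"])
```

```text
[0.45540292 0.32175515 0.14857496] [ 0.52404334  0.31366989 -0.68763706]
```

View pics/s6.png

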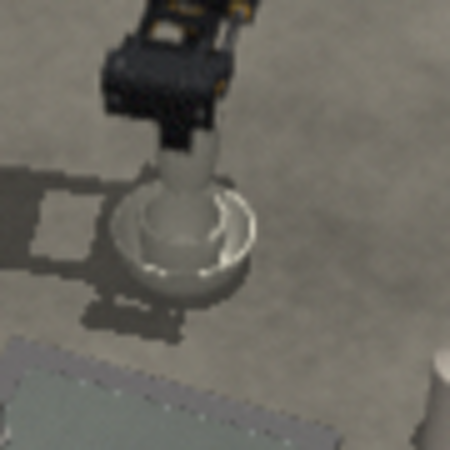

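The beaker is aligned over the cup (beaker about (188,180), cup rim about (182,225)). Lowering it.

Call:
{"name": "send_rows", "arguments": {"increments": [0,0,0,-0.1,-0.05,-0.8,0,0,0,0,0,0,-1.2,0,0,0,0,0,0,-1.2,0,0,0,0,0,0,-1,0,0,0,0,0,0,-0.8,0,0,0,0,0,0,-0.7,0,0,0,0,0,0,-0.6,0,0,0,0,0,0,-0.5,0,0,0,0,0,0,-0.3,0,0,0,0,0,0,-0.2,0,0,0,0,0,0,0,0,0,0,0,0,0,0,0]}}

```text
time: 14.53
position: [0.454, 0.321, 0.0747]
tool_rot: [0.989, 0.148, 0.0, -0.0]
ft_force: [-0.7, 0.3, -1.4]
grip_width: 0.0458
grip_force: 10.0
```

Call:
{"name": "send_rows", "arguments": {"increments": [0,0,0,0,0,-0.15,0,0,0,0,0,0,-0.15,0,0,0,0,0,0,-0.1,0,0,0,0,0,0,0,0,0,0,0,0,0,0,0]}}

```text
time: 14.95
position: [0.4538, 0.321, 0.0705]
tool_rot: [0.989, 0.148, -0.0, 0.0]
ft_force: [-0.0, -0.5, -1.1]
grip_width: 0.0455
grip_force: 10.0
```

Call:
{"name": "send_rows", "arguments": {"increments": [0,0,0,0,0,-0.1,0,0,0,0,0,0,0,0,0,0,0,0,0,0,0]}}

```text
time: 15.2
position: [0.4538, 0.3209, 0.0695]
tool_rot: [0.989, 0.148, -0.0, 0.0]
ft_force: [0.4, -0.3, -1.0]
grip_width: 0.0458
grip_force: 10.0
```

Call:
{"name": "send_rows", "arguments": {"increments": [0,0,0,0,0,-0.1,0,0,0,0,0,0,0,0,0,0,0,0,0,0,0]}}

```text
time: 15.45
position: [0.4541, 0.321, 0.0688]
tool_rot: [0.989, 0.148, 0.0, -0.0]
ft_force: [-0.1, 0.1, 2.7]
grip_width: 0.0456
grip_force: 10.0
```

Call:
{"name": "send_rows", "arguments": {"increments": [0,0,0,0,0,-0.05,0,0,0,0,0,0,0,0,0,0,0,0,0,0,0]}}

```text
time: 15.7
position: [0.4543, 0.3211, 0.0688]
tool_rot: [0.989, 0.148, 0.001, -0.0]
ft_force: [0.1, -0.2, 5.6]
grip_width: 0.0458
grip_force: 10.0
```

Call:
{"name": "send_rows", "arguments": {"increments": [0,0,0,0,0,0,0.57,0,0,0,0,0,0,0.65,0,0,0,0,0,0,0.75,0,0,0,0,0,0,0.85,0,0,0,0,0,0.5,0.85,0,0,0,0,0,1.5,0.85,0,0,0,0,0,3,0.85,0,0,0,0,0,4,0.85,0,0,0,0,0,4,0.85,0,0,0,0,0,2,0.85,0,0,0,0,0,0,0.85]}}

```text
time: 16.62
position: [0.4569, 0.3226, 0.2239]
tool_rot: [0.989, 0.148, 0.006, -0.002]
ft_force: [0.8, -0.3, 0.2]
grip_width: 0.0741
grip_force: 0.0
```

Run:
```python
from h import *
o=robot.get_obs();print(o["position"],o["q"],o["grip_width"])
```

```text
[0.45692679 0.32255489 0.22385448] [4.14842892e-01 4.42716063e-01 1.61533849e+00 1.26702361e-04
 1.07148091e+00 1.68851484e+00] 0.0740761708349236
```

Call:
{"name": "send_rows", "arguments": {"increments": [0,0,0.121,0.35,-2.86,0,0.8,0,0,0.121,0.35,-2.86,0,0.8,0,0,0.121,0.35,-2.86,0,0.8,0,0,0.121,0.35,-2.86,0,0.8,0,0,0.121,0.35,-2.86,0,0.8,0,0,0.121,0.35,-2.86,0,0.8,0,0,0.121,0.35,-2.86,0,0.8,0,0,0.121,0.35,-2.86,0,0.8,0,0,0.121,0.35,-2.86,0,0.8,0,0,0.121,0.35,-2.86,0,0.8,0,0,0.121,0.35,-2.86,0,0.8,0,0,0.121,0.35,-2.86,0,0.8,0,0,0,0,0,0,0.8,0,0,0,0,0,0,0.8]}}

```text
time: 17.78
position: [0.4954, -0.0234, 0.2172]
tool_rot: [0.643, 0.766, -0.0, -0.001]
ft_force: [0.5, 0.3, -0.3]
grip_width: 0.0693
grip_force: 0.0
```

```bash
python3 m.py a7
python3 - <<'E'
from h import *
from scipy.spatial.transform import Rotation as Ro
save("scene","s7.png",(200,60,330,220),3.5)
o=robot.get_obs();print(o["position"],o["q"]);print(Ro.from_quat(o["tool_rot"]).as_matrix()[:,1:])
E
```

```text
top bowl [0.4542 0.3222] 262 0.03798365849542951
top cup [0.4554 0.3201] 185 0.05341511569794422
top beaker [0.4558 0.3166] 92 0.07011410762690419
scene bowl [0.4557 0.3248] 111 0.03935966679284993
scene cup [0.4554 0.3227] 80 0.05544203550641182
scene beaker [0.4574 0.3193] 56 0.07044624575186144
[ 0.49490538 -0.02162121  0.21733482] [0.06036364 0.20532511 1.02488072] 0.06990380999125698
[ 0.49496119 -0.02123333  0.21748234] [-2.69066929e-01  3.73255549e-01  1.76506412e+00  4.26868991e-04
  1.00521606e+00 -4.47093527e-01]
[[ 9.84234203e-01 -1.77731586e-03]
 [ 1.76862901e-01  8.63948955e-04]
 [-1.59649765e-03 -9.99998047e-01]]
```

View pics/s7.png

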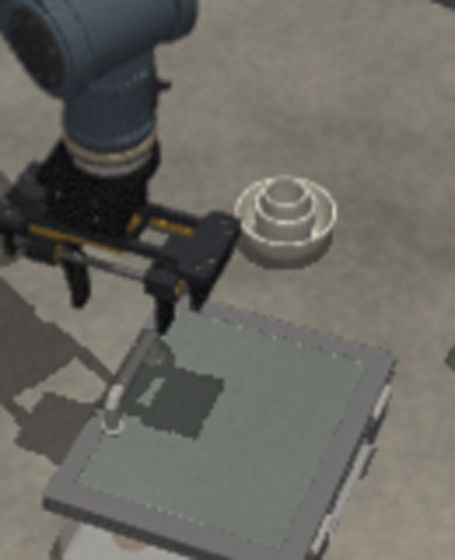

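The set is nested (crop (285,215)) and the fingers straddle the bow handle. Descending onto the bar.

Call:
{"name": "send_rows", "arguments": {"increments": [0,0,0,0.2,0,-1,0.8,0,0,0,0,0,-2,0.8,0,0,0,0,0,-2,0.8,0,0,0,0,0,-2,0.8,0,0,0,0,0,-1,0.8,0,0,0,0,0,-0.6,0.8,0,0,0,0,0,-0.2,0.7,0,0,0,0,0,0,0.5,0,0,0,0,0,0,0.4,0,0,0,0,0,0,0.3,0,0,0,0,0,0,0.2,0,0,0,0,0,0,0.2,0,0,0,0,0,0,0.2], "newtons": 10}}

```text
time: 19.02
position: [0.498, -0.0224, 0.1305]
tool_rot: [0.642, 0.767, 0.0, 0.0]
ft_force: [-0.0, -0.6, -0.0]
grip_width: 0.031
grip_force: 0.0
```

Call:
{"name": "send_rows", "arguments": {"increments": [0,0,0,0,0,0,0.1,0,0,0,0,0,0,0,0,0,0,0,0,0,0,0,0,0,0,0,0,0], "newtons": 10}}

```text
time: 19.35
position: [0.4984, -0.0222, 0.1302]
tool_rot: [0.642, 0.767, 0.0, 0.001]
ft_force: [1.3, -0.3, -0.1]
grip_width: 0.0116
grip_force: 10.0
```

Call:
{"name": "send_rows", "arguments": {"increments": [0,0,0,0,0,0,0,0,0,0,0,0,0,0,0,0,0,0,0,0.05,0,0,0,0,0,0,0.05,0,0,0,0,0,0,0.05,0,0,0,0,0,0,0.05,0,0,0,0,0,0,0,0], "newtons": 50}}

```text
time: 19.93
position: [0.4986, -0.0222, 0.1311]
tool_rot: [0.642, 0.767, 0.0, 0.0]
ft_force: [6.0, 1.1, -10.9]
grip_width: 0.0105
grip_force: 50.0
```

Call:
{"name": "send_rows", "arguments": {"increments": [-0.0005,0.0025,0,0.02,0,0.05,0,-0.0005,0.0025,0,0.02,0,0.05,0,-0.0005,0.0025,0,0.02,0,0.05,0,-0.0005,0.0025,0,0.02,0,0.05,0,0,0,0,0,0,0,0]}}

```text
time: 20.35
position: [0.4991, -0.0221, 0.1337]
tool_rot: [0.642, 0.767, -0.004, -0.003]
ft_force: [5.3, 2.3, -6.7]
grip_width: 0.0105
grip_force: 50.0
```

Call:
{"name": "send_rows", "arguments": {"increments": [-0.0005,0.0025,0,0.02,0,0.05,0,-0.0005,0.0025,0,0.02,0,0.05,0,0,0,0,0,0,0,0]}}

```text
time: 20.6
position: [0.4995, -0.0221, 0.1351]
tool_rot: [0.642, 0.767, -0.006, -0.005]
ft_force: [2.8, 3.5, -5.4]
grip_width: 0.0102
grip_force: 50.0
```

Call:
{"name": "send_rows", "arguments": {"increments": [-0.0005,0.0025,0,0.02,0,0.05,0,-0.0005,0.0025,0,0.02,0,0.05,0,0,0,0,0,0,0,0]}}

```text
time: 20.85
position: [0.4997, -0.022, 0.1363]
tool_rot: [0.641, 0.767, -0.008, -0.006]
ft_force: [4.3, 2.9, -4.3]
grip_width: 0.0105
grip_force: 50.0
```

Call:
{"name": "send_rows", "arguments": {"increments": [-0.0007,0.0037,0,0.02,0,0.07,0,-0.0007,0.0037,0,0.02,0,0.07,0,-0.0007,0.0037,0,0.02,0,0.07,0,-0.0007,0.0037,0,0.02,0,0.07,0,-0.0007,0.0037,0,0.02,0,0.07,0,0,0,0,0,0,0,0]}}

```text
time: 21.35
position: [0.5004, -0.0219, 0.1397]
tool_rot: [0.641, 0.767, -0.015, -0.012]
ft_force: [4.2, 3.7, -4.5]
grip_width: 0.0106
grip_force: 50.0
```

```bash
cat > lid.py <<'E'
from h import *
import sys
c=save("scene",sys.argv[1],(190,90,330,220),4.5)
h=np.array([.4975,-.021]);ax=np.array([.984,.178]);hy=np.array([-.178,.984])
for n in("scene","top"):
    if n=="top": c=robot.camera("top")
    W=cloud(c);r=W[...,:2]-h;s=r@ax;t=r@hy
    m=(s>.03)&(s<.19)&(abs(t)<.11)&(W[...,2]>.09)&(W[...,2]<.15);P=W[m];S=s[m]
    for k in range(4):
        a=np.polyfit(S,P[:,2],1);e=abs(P[:,2]-np.polyval(a,S));g=e<max(.003,np.median(e)*2);S,P=S[g],P[g]
    th=-np.arctan(a[0]);print(n,len(S),"angle",th,"front rise",.232*np.sin(th))
o=robot.get_obs();print(o["position"],o["tool_rot"],o["ft_force"],o["time"])
E
python3 lid.py s8.png
```

```text
scene 2189 angle 0.04738625899260876 front rise 0.010989498266655188
top 2769 angle 0.04926005359992911 front rise 0.011423711087084497
[ 0.50040243 -0.02190121  0.13961513] [ 0.64141638  0.76694877 -0.01487012 -0.01238906] [ 3.36980354  4.03866092 -4.51302742] 21.45
```

View pics/s8.png

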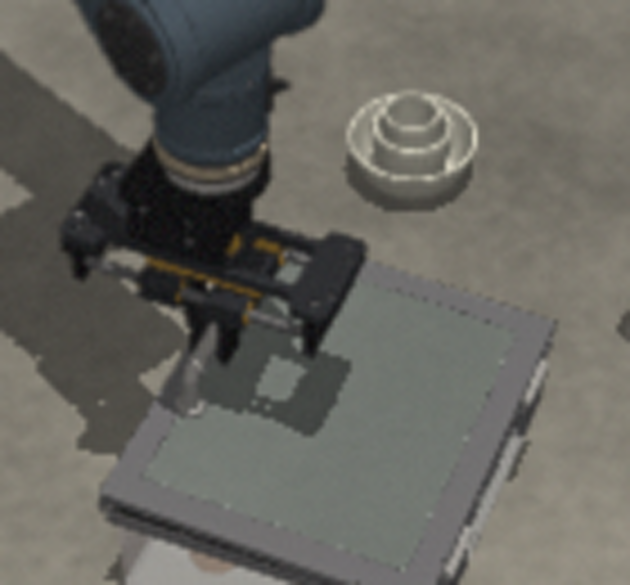

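The lid is free and moving with the tool, about 11 mm open, and the nested set is undisturbed (crop (412,150)). Raising the rest slowly.

Call:
{"name": "send_rows", "arguments": {"increments": [-0.0008,0.0045,0,0.023,0.004,0.085,0,-0.0008,0.0045,0,0.023,0.004,0.085,0,-0.0008,0.0045,0,0.023,0.004,0.085,0,-0.0008,0.0045,0,0.023,0.004,0.085,0,-0.0008,0.0045,0,0.023,0.004,0.085,0,-0.0008,0.0045,0,0.023,0.004,0.085,0,-0.0008,0.0045,0,0.023,0.004,0.085,0,-0.0008,0.0045,0,0.023,0.004,0.085,0,-0.0008,0.0045,0,0.023,0.004,0.085,0,-0.0008,0.0045,0,0.023,0.004,0.085,0,-0.0008,0.0045,0,0.023,0.004,0.085,0,-0.0008,0.0045,0,0.023,0.004,0.085,0,-0.0008,0.0045,0,0.023,0.004,0.085,0,-0.0008,0.0045,0,0.023,0.004,0.085,0,-0.0008,0.0045,0,0.023,0.004,0.085,0,-0.0008,0.0045,0,0.023,0.004,0.085,0,-0.0008,0.0045,0,0.023,0.004,0.085,0,-0.0008,0.0045,0,0.023,0.004,0.085,0,0,0,0,0,0,0,0,0,0,0,0,0,0,0]}}

```text
time: 23.12
position: [0.5044, -0.0212, 0.1548]
tool_rot: [0.64, 0.766, -0.046, -0.039]
ft_force: [4.3, 4.2, -3.3]
grip_width: 0.0104
grip_force: 50.0
```

```bash
python3 lid.py s9.png
```

```text
scene 2201 angle 0.11904494562844546 front rise 0.02755324025324153
top 1637 angle 0.1222901375858854 front rise 0.028300649860849885
[ 0.50444312 -0.02123789  0.15474221] [ 0.64037697  0.76566462 -0.04642814 -0.03898015] [ 3.34347248  3.73892847 -4.1183876 ] 23.2167
```

Call:
{"name": "send_rows", "arguments": {"increments": [-0.0008,0.0045,0,0.023,0.004,0.085,0,-0.0008,0.0045,0,0.023,0.004,0.085,0,0,0,0,0,0,0,0,0,0,0,0,0,0,0,0,0,0,0,0,0,0,0,0,0,0,0,0,0]}}

```text
time: 23.72
position: [0.505, -0.0211, 0.1564]
tool_rot: [0.64, 0.765, -0.05, -0.042]
ft_force: [3.5, 4.5, -4.8]
grip_width: 0.0107
grip_force: 50.0
```

```bash
python3 lid.py s10.png; python3 m.py b
```

```text
scene 2210 angle 0.12773603582501636 front rise 0.029554236796901653
top 1541 angle 0.13058881043085707 front rise 0.03021056720717401
[ 0.50496379 -0.02109026  0.15643421] [ 0.64018753  0.76545619 -0.04984393 -0.04186085] [ 3.04741235  4.15088758 -4.78606944] 23.8167
top bowl [0.4541 0.3222] 266 0.03814432448057673
top cup [0.4553 0.3202] 188 0.05352768492595405
top beaker [0.4559 0.3167] 93 0.07008265820379606
scene bowl [0.4553 0.325 ] 113 0.03972033881085478
scene cup [0.4565 0.3219] 90 0.055320810839959184
scene beaker [0.4573 0.3188] 52 0.07077885007541018
[ 0.50495499 -0.02110021  0.15642254] [ 3.02423216  4.85455011 -4.89959801] 0.010230110450690146
```

View pics/s10.png

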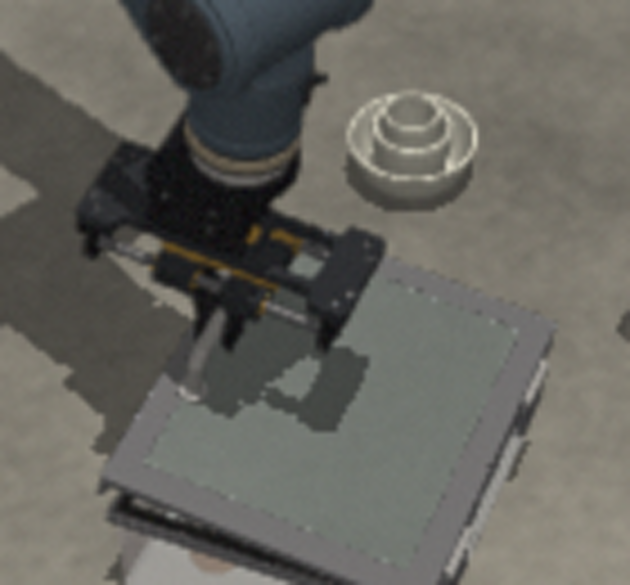

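The lid is held by the handle, about 3 cm open at the front (the gap shows at (120,510)), and the set is nested at (412,150).

```bash
python3 -c "
from rig import robot
print(robot.hand_in())"
```

```text
the job is handed in; nothing more can be done
None
```

The job is handed in at about 24 s: the cup is nested in the bowl with the beaker inside it, and the lid is held by its handle, steady, about 3 cm open at the front by camera measurement.

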